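# Close the paper-clip jar

## Robot

A 6-joint arm with a two-finger parallel gripper is mounted at the origin on a cart in front of the work surface, level with it; the furniture and walls round the work are solid. World frame = base frame: x ahead of the robot, y to its left, z up, the work surface at z = 0. Lengths are in m, angles in rad, forces in N, time in s.
With the tool pointing down it reaches from about 0.3 to 0.875 m from the base axis. Payload 6.4 kg.
Tool frame: the origin (TCP) lies midway between the tips of the shut fingers; the grasp point (between the pads) lies 19 mm behind it (ctrl.pinch_z is the distance from the TCP to the grasp point, in m); z points along the fingers, y is the line along which they close (so a half turn about z gives the same grasp; the last joint's range is limited). The gripper opens to 85 mm and grips with 20 to 120 N. Pads are 22 mm wide; open, the fingers measure 114 mm over their backs; the gripper's body (76 mm by 85 mm) begins 54 mm behind the grasp point. The pads swing forward as they close: fully open they stand 13 mm farther back than shut.
Start: joints at [0.927, 0.181, 1.607, -0, 1.354, -0.206], TCP at [0.244, 0.521, 0.231] pointing down, gripper open.
Joint ranges: [-2.99, 2.99], [-0.89, 2.07], [0.3, 2.58], [-1.14, 4.28], [0, 2.63], [-3.12, 3.12]. Speed limits (rad/s): [2.57, 2.57, 3.01, 3.14, 3.14, 3.14].

## Interface

Orientations are given as a unit quaternion [w, x, y, z].
In Python, from bench import ctrl gives the robot as it stands.
- The arm moves only by the tool apply_moves, never from a script. Its argument "moves" is a list of rows, each an object with "jaw": the opening, from 0 (shut) to 1 (fully open); "offset": the shift along the tool's x, y, z in mm, a list of three; "rot": the turn, a rotation vector about the tool's x, y, z in degrees, a list of three. In form: [{"jaw": jaw, "offset": [dx, dy, dz], "rot": [ax, ay, az]}, ...]. A call has exactly 5 rows; each row shifts and turns the commanded pose from where the row before left it, along the tool's axes as they then stand; what a row does not reach is not made up. A row lasts 1/8 s, in which the tool goes at most 62.5 mm and 10.7 degrees, less where a joint would pass 70% of its speed; a pose out of reach is approached as far as the arm can. A call is refused whole if a number of a shift passes 62.5 or a number of a turn 10.7, either way. A call with a gripper value outside its range is refused whole. The fingers move at their own pace and stop on an object; the grip force is fixed at half the most. Time passes only in rows, so rows that do not move let the fingers close, or fill a call up. It gives the time, the measured TCP pose, the force, the opening and the grip force at its end, in the units of the state.
- ctrl.get_obs(): the state, without advancing time (a new reading comes with each control period).
- ctrl.camera(name): name is "scene" or "top" or "wrist"; returns (picture, depth): 420x560x3 uint8, red, green, blue; 420x560 float32, m along the optical axis (not along the pixel's ray), 0 where there is no reading.
- ctrl.camera_params(name): a dict with "K" (3x3 intrinsics, pixels), "cam_to_world" (4x4, takes a point from camera to world coordinates); the wrist camera has in their place "mount" (4x4, takes a point from camera to tool coordinates, whose origin is the TCP and whose axes are the flange's). Camera axes: x right, y down, z forward; pixel columns grow to the right and rows downward; lengths in m; the calibration is good to about 2 mm. A picture is of the moment at which its call begins: read the wrist's pose just before it. camera_params takes no time and is no camera call.
- ctrl.hand_in(): hands the job in; it is judged then, once.
Trained networks look in the newest picture that a camera, given by its name, has taken for a name from the list of things; names that differ only in an ending like _2 or _b are one class to them, and where a whole thing is asked for, a point or a joint stands for the part that bears it (a point fixed in the world has none). Each returns a list of dicts, best first, with "score" (0 to 1); they miss things now and then, are a little off and sometimes report something else, mostly with a low value. They report only what shows in the picture. A call takes as long as a camera call. They do not tell look-alikes from the thing itself.
- ctrl.outline_of(camera, target): "region" (420x560 bool, what is visible of it) and "position" ([column, row] in pixels, amid what is visible of it).
The state is a dict: "time_s": time; "q": joint angles; "dq": joint speeds; "joint_efforts": joint torques, N m; "eef_pos": TCP position; "eef_rot": TCP orientation; "wrist_force": force on the tool from outside, world axes, zero at the start; "torque": the same for the moment, N m; "opening": opening from 0.0 (shut) to 1.0 (fully open); "grasp_force": force on a finger pad.
Only numpy, scipy, OpenCV 4.12 (cv2) and the standard library are available. Lean on these libraries where they do the work, as an engineer would, in place of code of your own. Each camera call takes 0.05 s, during which the arm holds its last target. There are 200 camera calls.

## Task

Close the jar of paper clips: pick up its grey screw lid by the bar on top, set it level on the mouth and, bearing down only lightly, turn it backwards (anticlockwise from above) until you feel it drop into the thread, then screw it down clockwise until it is fully home and let go. Do not force it against the thread or its stops, and leave the other things on the desk where they are.

Things in the scene. Friction and masses are not known exactly. Their poses are not given: they have to be found in the camera images.
- lid: Loose grey plastic screw lid, 80 g, right way up on the desk (z up). Skirt 64 mm across, 24 mm high, open below (inside 57 mm across, 21 mm deep), with four inward lugs 90 degrees apart (3 mm thick, middles 5 mm above the lower edge). On top a straight bar grip along the lid's x: 46 mm long, 14 mm thick (y), from 24 to 48 mm height. Origin: centre of the skirt's lower edge.
- lid_grip (a point): Middle of the lid's bar grip, on the lid's axis, 38 mm above the skirt's lower edge; axes as the lid's: the bar runs along x and is pinched along y.
- holder: Low wooden stand, 96 x 96 x 8 mm with a round collar to 20 mm height, fixed to the desk; the clear jar of paper clips (69 mm across, neck 45 mm across, rim 102.5 mm above the desk) stands tightly in it and will not turn. The jar may stand at any turn in the stand, so its thread starts can lie in any direction. Origin: centre of the underside.
- jar_mouth (a point): Centre of the jar's round mouth at the height of its rim; z up the jar's axis, x and y as the stand's. The lid fits over the neck with about 1.4 mm sideways play. Heights below are of the lid's origin (lower edge) along z from here: set down on top of the threads -6 to -14 mm; dropped into the thread -17.3; fully home -19.9.
- thread_top (a point): On the jar's axis, level with the upper ends of its four short threads (90 degrees apart, 54 mm across, rising anticlockwise). Set down, the lid's lugs rest on the threads; clockwise a stop blocks them. Anticlockwise they climb up to 4 mm, in at most 80 degrees come off the upper ends, and the lid, if let, drops 7 mm. 9 degrees further a stop blocks; over 0.7 N m there is forcing.
- seal_top (a point): On the jar's axis, top of the springy rubber seal ring (39 mm across) that stands 3.7 mm above the rim. The lid that dropped into the thread rests on it; it yields 4 N/mm. Screwing clockwise 65 to 80 degrees draws the lid down against it (10 N) to home, level over the last 18 degrees before a stop. Pushed down but not screwed, the lid springs back.
- lid_home (a point): On the jar's axis: where the lid's origin lies when it is screwed fully home (19.9 mm below the rim).
- stapler: Bystander: blue and black stapler lying on the desk, 151 mm long, origin under its centre.
- eraser_1: Bystander: small green and white eraser, 48 mm, origin under its centre.
- binder_clip: Bystander: black binder clip, 46 mm, origin under its centre.
- phone_1: Bystander: black phone lying flat, 140 mm, origin under its centre.
- marker: Bystander: orange marker, 118 mm, lying flat, origin under its centre.
Mind the look-alikes: they are no part of the job. Of the things that look like the lid, take the one that is farthest to the robot's right at the start.

How it is judged:
By the outcome, as a careful person would: the job done as asked, in the order asked, and still so for the second after the job is handed in, with the robot touching nothing.
It also fails if it takes over 72 s, if anything falls off the work surface, if the arm or the gripper's body presses on something with over 40 N, if the wrist force passes 120 N, or if a joint passes its speed limit or range.

## Working session

There is one attempt and no reset: what is moved stays moved. The work goes in short steps, Python scripts to look and compute and a tool call to move; the robot and the scene stay as the last step left them, time stands still between calls to the robot, and variables do not carry over. Pictures are saved under pics/ and viewed, at most 10 in all, crops included, and the job is handed in when it is done.

Besides the shell and the picture viewer there is one more tool, called after ">>>" by a JSON object that holds its "name" and its "arguments", one argument or row to a line. apply_moves: Moves the arm, as the interface text tells. Its arguments: {"type":"object","properties":{"moves":{"type":"array"}},"required":["moves"]}

```bash
mkdir -p pics
cat > h.py <<'E'
import numpy as np, cv2
from scipy.spatial.transform import Rotation as R
from bench import ctrl
def pose(o):
    q=o["eef_rot"]; T=np.eye(4); T[:3,:3]=R.from_quat([q[1],q[2],q[3],q[0]]).as_matrix(); T[:3,3]=o["eef_pos"]; return T
def c2w(name,o=None):
    p=ctrl.camera_params(name)
    return p["K"], (pose(o)@p["mount"] if name=="wrist" else p["cam_to_world"])
def cloud(name,d,o=None):
    K,T=c2w(name,o); v,u=np.mgrid[:420,:560]
    P=np.stack([(u-K[0,2])/K[0,0]*d,(v-K[1,2])/K[1,1]*d,d],-1)
    return P@T[:3,:3].T+T[:3,3]
def save(n,im): cv2.imwrite("pics/"+n+".png",np.ascontiguousarray(im[...,::-1]))
E
cat > a.py <<'E'
from h import *
o=ctrl.get_obs(); print(o)
ims=[]
for c in("scene","top"):
    im,d=ctrl.camera(c); ims.append(im); W=cloud(c,d)
    for t in("lid","holder"):
        for r in ctrl.outline_of(c,t)[:5]:
            m=r["region"]&(d>0)
            print(c,t,round(r["score"],2),r["position"],m.sum(),np.median(W[m],0).round(3),W[m].min(0).round(3),W[m].max(0).round(3))
for c,im in zip("st",ims): save("a"+c,im)
E
python3 a.py
```

```text
{'time_s': 0.0, 'q': array([ 9.26686986e-01,  1.81543857e-01,  1.60801452e+00, -8.11526380e-06,
        1.35380977e+00, -2.06305847e-01]), 'dq': array([ 0.00050691,  0.00025383, -0.00072722,  0.00089293, -0.00101201,
       -0.00163176]), 'joint_efforts': array([-1.61327494e-03, -4.44878304e+01, -3.51324928e+01, -6.11023552e-04,
        9.18926817e-03, -3.69052501e-06]), 'eef_pos': array([0.24341808, 0.52031658, 0.23037943]), 'eef_rot': array([-3.62595915e-04,  2.17156767e-01,  9.76136338e-01, -8.10331065e-04]), 'wrist_force': array([-0.25491233,  0.85953182, -0.8196469 ]), 'torque': array([-0.00327176,  0.03222578,  0.04055223]), 'grasp_force': 0.0, 'opening': 1.000436247107332}
scene lid 0.88 [281.8, 278.7] 830 [0.382 0.387 0.023] [ 0.357  0.311 -0.003] [0.456 0.411 0.051]
scene lid 0.69 [194.5, 333.5] 1145 [0.4   0.613 0.024] [ 0.378  0.56  -0.002] [0.461 0.638 0.051]
scene lid 0.62 [245.4, 313.1] 1063 [0.365 0.52  0.024] [ 0.342  0.447 -0.002] [0.43  0.542 0.05 ]
scene lid 0.51 [270.5, 242.3] 268 [0.476 0.298 0.017] [ 0.255  0.251 -0.   ] [0.514 0.568 0.244]
scene holder 0.68 [314.9, 202.0] 393 [0.492 0.066 0.016] [ 0.226  0.036 -0.   ] [0.561 0.532 0.304]
top lid 0.85 [248.6, 221.4] 450 [0.489 0.275 0.025] [ 0.459  0.245 -0.002] [0.523 0.307 0.055]
top lid 0.77 [159.4, 257.9] 480 [0.378 0.507 0.025] [ 0.346  0.477 -0.004] [0.408 0.546 0.054]
top lid 0.64 [127.0, 249.0] 471 [0.415 0.601 0.025] [ 0.385  0.573 -0.002] [0.448 0.637 0.055]
top lid 0.62 [208.9, 256.7] 428 [0.396 0.377 0.026] [0.364 0.348 0.016] [0.425 0.408 0.055]
top lid 0.57 [162.4, 208.2] 812 [0.523 0.508 0.046] [ 0.484  0.44  -0.006] [0.568 0.597 0.059]
top holder 0.89 [339.3, 217.3] 1171 [0.507 0.041 0.019] [ 0.454 -0.022 -0.001] [0.567 0.092 0.112]
```

View pics/at.png

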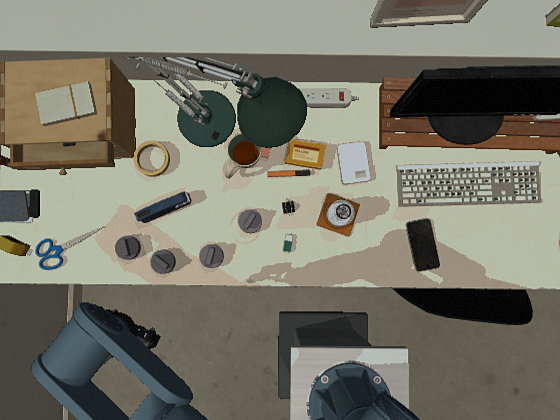

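View pics/as.png

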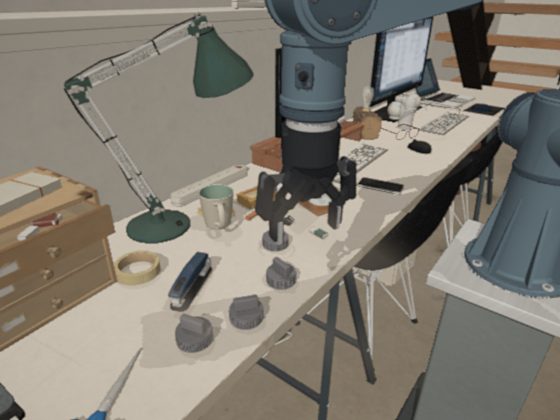

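```bash
cat > b.py <<'E'
from h import *
im=cv2.imread("pics/at.png")[...,::-1]
a=cv2.resize(im[185:255,210:290],None,fx=5,fy=5,interpolation=cv2.INTER_CUBIC)
b=cv2.resize(im[180:255,300:380],None,fx=4.66,fy=4.66,interpolation=cv2.INTER_CUBIC)
save("crop",np.hstack([a,b[:350]]))
_,d=ctrl.camera("top"); W=cloud("top",d)
for (u,v) in((248,221),(159,258),(127,249),(209,257)):
    m=np.zeros(d.shape,bool); m[v-28:v+28,u-28:u+28]=1
    c=W[v-2:v+3,u-2:u+3].reshape(-1,3).mean(0)
    m&=(np.hypot(*(W[...,:2]-c[:2]).transpose(2,0,1))<.045)
    s=m&(W[...,2]>.040); 
    r=cv2.minAreaRect(W[s][:,:2].astype(np.float32)*1000)
    k=m&(W[...,2]>.018)&(W[...,2]<.03)
    print((u,v),r,cv2.minEnclosingCircle(W[k][:,:2].astype(np.float32)*1000),np.median(W[s][:,2]))
m=(W[...,2]>.09)&(np.hypot(W[...,0]-.507,W[...,1]-.041)<.06)
print(W[m].mean(0),cv2.minEnclosingCircle(W[m][:,:2].astype(np.float32)*1000),cv2.fitEllipse(cv2.convexHull(W[m][:,:2].astype(np.float32)*1000)))
s=(W[...,2]>.004)&(W[...,2]<.03)&(np.abs(W[...,0]-.507)<.07)&(np.abs(W[...,1]-.041)<.07)
print(cv2.minAreaRect(W[s][:,:2].astype(np.float32)*1000))
E
python3 b.py
```

```text
(248, 221) ((489.8786926269531, 276.3159484863281), (14.200582504272461, 45.74396896362305), 57.189815521240234) ((489.91778564453125, 276.3350830078125), 32.384613037109375) 0.04845539195543569
(159, 258) ((378.5455627441406, 510.40716552734375), (46.17839813232422, 14.955888748168945), 55.42625427246094) ((377.7772521972656, 509.95599365234375), 32.74892044067383) 0.048138285960132254
(127, 249) ((415.20465087890625, 605.784912109375), (46.11994171142578, 14.942339897155762), 15.695639610290527) ((415.3000183105469, 606.1234130859375), 32.936378479003906) 0.04851928166880359
(209, 257) ((394.5333557128906, 379.48602294921875), (14.089842796325684, 45.196739196777344), 76.11905670166016) ((394.1070251464844, 379.2513122558594), 32.41131591796875) 0.048051248253090595
[0.51116967 0.03554113 0.10019522] ((512.0367431640625, 34.196651458740234), 27.33478355407715) ((512.3418579101562, 34.578460693359375), (52.58791732788086, 53.4837646484375), 57.96851348876953)
((507.51373291015625, 41.584896087646484), (138.223388671875, 138.444580078125), 89.97637939453125)
```

View pics/crop.png

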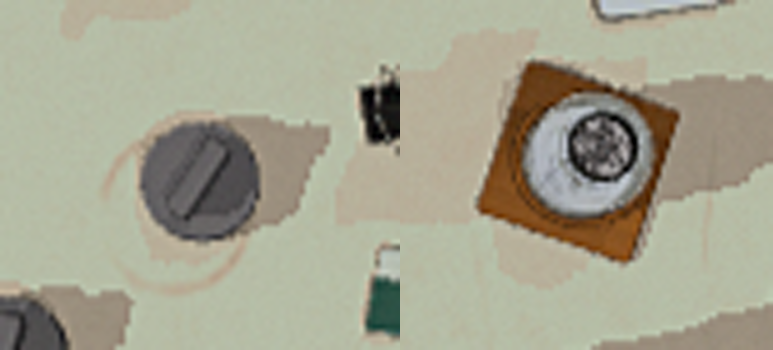

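Four look-alikes in the top picture: (127,247), (163,262), (211,256) and (250,221). The one at (250,221) is farthest to the robot's right (y = 0.276), and the crop shows a grey lid with its bar there, so that is the lid to take. The stand and jar are at (339,213), with the mouth at about (342,211).

```bash
cat > g.py <<'E'
from h import *
import sys
x,y,z,yaw=map(float,sys.argv[1:5])   # mm, deg of tool y in world
o=ctrl.get_obs(); T=pose(o)
d=np.array([x,y,z])-T[:3,3]*1000
cur=np.degrees(np.arctan2(T[1,1],T[0,1])); dy=(yaw-cur+90)%180-90
Rn=T[:3,:3]@R.from_rotvec([0,0,-dy],degrees=True).as_matrix()
print("offset now",(T[:3,:3].T@d).round(2),"rotz",round(-dy,2),"offset after rot",(Rn.T@d).round(2),"tilt",T[:3,2].round(4),"pos",(T[:3,3]*1000).round(2),"yaw",cur.round(2),"q6",o["q"][5].round(3),"op",o["opening"])
print("F",o["wrist_force"].round(2),"M",o["torque"].round(3),"t",o["time_s"])
E
python3 g.py 489.9 276.3 150 57.2
```

```text
offset now [-326.62 -116.96   81.11] rotz 7.72 offset after rot [-339.36  -72.03   81.11] tilt [-2.e-04 -3.e-04 -1.e+00] pos [243.68 520.71 231.09] yaw 64.92 q6 -0.206 op 1.0018249634993677
F [ 0.56 -0.41 -0.9 ] M [ 0.018 -0.054  0.004] t 0.35
```

>>> {"name": "apply_moves", "arguments": {
  "moves": [
    {"jaw": 1,"offset": [-54,-19.5,12],"rot": [0,0,0]},
    {"jaw": 0.8,"offset": [-54,-19.5,12],"rot": [0,0,0]},
    {"jaw": 0.6,"offset": [-54,-19.5,12],"rot": [0,0,0]},
    {"jaw": 0.6,"offset": [-54,-19.5,12],"rot": [0,0,0]},
    {"jaw": 0.6,"offset": [-54,-19.5,12],"rot": [0,0,0]}
  ]
}}

```text
time_s: 0.98
eef_pos: [0.4482, 0.3167, 0.1712]
eef_rot: [0.0, 0.217, 0.976, 0.0]
wrist_force: [0.2, 0.9, -0.5]
opening: 0.599
grasp_force: 0.0
```

>>> {"name": "apply_moves", "arguments": {
  "moves": [
    {"jaw": 0.6,"offset": [-54,-19,12],"rot": [0,0,0]},
    {"jaw": 0.6,"offset": [0,0,0],"rot": [0,0,7.7]},
    {"jaw": 0.6,"offset": [0,0,0],"rot": [0,0,0]},
    {"jaw": 0.6,"offset": [0,0,0],"rot": [0,0,0]},
    {"jaw": 0.6,"offset": [0,0,0],"rot": [0,0,0]}
  ]
}}

```text
time_s: 1.6
eef_pos: [0.4874, 0.2786, 0.1595]
eef_rot: [0.0, 0.281, 0.96, 0.0]
wrist_force: [0.2, 0.2, -0.2]
opening: 0.6
grasp_force: 0.0
```

```bash
cat > w.py <<'E'
from h import *
o=ctrl.get_obs(); im,d=ctrl.camera("wrist"); W=cloud("wrist",d,o)
c=np.array([.4899,.2763])
m=np.hypot(*(W[...,:2]-c).transpose(2,0,1))<.06
m&=(d>0)
s=m&(W[...,2]>.040)&(W[...,2]<.056)
print(s.sum(),cv2.minAreaRect(W[s][:,:2].astype(np.float32)*1000),np.median(W[s][:,2]))
k=m&(W[...,2]>.016)&(W[...,2]<.032)
print(k.sum(),cv2.minEnclosingCircle(W[k][:,:2].astype(np.float32)*1000),np.median(W[k][:,2]))
im=im.copy(); im[s]=[255,0,0]; save("w",im)
E
python3 w.py; python3 g.py 489.9 276.3 150 57.2
```

```text
940 ((489.2732849121094, 275.3384704589844), (13.141081809997559, 45.80137634277344), 57.53581237792969) 0.04823173160228858
3204 ((489.4984130859375, 275.7081604003906), 32.50000762939453) 0.023969430829090893
offset now [-3.3  -0.61  9.54] rotz 0.15 offset after rot [-3.3  -0.6   9.54] tilt [ 4.e-04  1.e-04 -1.e+00] pos [487.45 278.59 159.54] yaw 57.35 q6 -0.693 op 0.600098720798682
F [ 0.46  0.52 -0.35] M [-0.009  0.009 -0.043] t 1.65
```

```bash
python3 g.py 489.4 275.6 27 57.4
```

```text
offset now [ -3.22  -1.51 132.54] rotz -0.05 offset after rot [ -3.22  -1.51 132.54] tilt [ 4.e-04  1.e-04 -1.e+00] pos [487.45 278.59 159.54] yaw 57.35 q6 -0.693 op 0.600098720798682
F [ 0.46  0.52 -0.35] M [-0.009  0.009 -0.043] t 1.65
```

>>> {"name": "apply_moves", "arguments": {
  "moves": [
    {"jaw": 0.6,"offset": [-3.2,-1.5,45],"rot": [0,0,0]},
    {"jaw": 0.6,"offset": [0,0,45],"rot": [0,0,0]},
    {"jaw": 0.6,"offset": [0,0,25],"rot": [0,0,0]},
    {"jaw": 0.6,"offset": [0,0,17.5],"rot": [0,0,0]},
    {"jaw": 0.6,"offset": [0,0,0],"rot": [0,0,0]}
  ]
}}

```text
time_s: 2.28
eef_pos: [0.4888, 0.2749, 0.0259]
eef_rot: [-0.001, 0.282, 0.959, -0.001]
wrist_force: [-0.2, -0.2, 1.2]
opening: 0.603
grasp_force: 0.0
```

>>> {"name": "apply_moves", "arguments": {
  "moves": [
    {"jaw": 0.3,"offset": [0,0,0],"rot": [0,0,0]},
    {"jaw": 0.15,"offset": [0,0,0],"rot": [0,0,0]},
    {"jaw": 0.1,"offset": [0,0,0],"rot": [0,0,0]},
    {"jaw": 0,"offset": [0,0,0],"rot": [0,0,0]},
    {"jaw": 0,"offset": [0,0,0],"rot": [0,0,0]}
  ]
}}

```text
time_s: 2.9
eef_pos: [0.491, 0.2754, 0.0283]
eef_rot: [0.001, 0.282, 0.959, 0.001]
wrist_force: [-0.7, 0.2, 6.3]
opening: 0.15
grasp_force: 60.2
```

```bash
python3 g.py 489.4 275.6 27 57.4
```

```text
offset now [ 1.46 -0.65  1.3 ] rotz -0.18 offset after rot [ 1.46 -0.65  1.3 ] tilt [ 2.7e-03  9.0e-04 -1.0e+00] pos [490.97 275.36  28.31] yaw 57.22 q6 -0.698 op 0.15029274624176303
F [-0.72  0.23  6.26] M [-0.004  0.109  0.008] t 2.9
```

>>> {"name": "apply_moves", "arguments": {
  "moves": [
    {"jaw": 0,"offset": [0,0,-10],"rot": [0,0,0]},
    {"jaw": 0,"offset": [0,0,-50],"rot": [0,0,0]},
    {"jaw": 0,"offset": [0,0,-50],"rot": [0,0,0]},
    {"jaw": 0,"offset": [0,0,-50],"rot": [0,0,0]},
    {"jaw": 0,"offset": [0,0,-30],"rot": [0,0,0]}
  ]
}}

```text
time_s: 3.52
eef_pos: [0.4904, 0.2752, 0.2204]
eef_rot: [0.002, 0.282, 0.959, 0.001]
wrist_force: [-0.5, 0.5, -0.7]
opening: 0.148
grasp_force: 59.3
```

```bash
python3 g.py 512 125 220 57.4; python3 -c "
from h import *
p=ctrl.camera_params('wrist');print(p['K'],p['mount'].round(3))"
```

```text
offset now [ -99.47 -114.55    0.28] rotz -0.18 offset after rot [ -99.11 -114.86    0.28] tilt [ 0.0036  0.0011 -1.    ] pos [490.39 275.16 220.36] yaw 57.22 q6 -0.698 op 0.1480411064985842
F [-0.48  0.54 -0.65] M [0.058 0.014 0.045] t 3.525
[[331.53821861   0.         278.89185692]
 [  0.         331.53821861 206.09666351]
 [  0.           0.           1.        ]] [[ 0.001 -0.959 -0.282  0.071]
 [ 1.     0.001  0.     0.001]
 [ 0.    -0.282  0.959 -0.143]
 [ 0.     0.     0.     1.   ]]
```

```bash
python3 g.py 572 -5 235 57.4
```

```text
offset now [-220.34 -191.32  -14.65] rotz -0.18 offset after rot [-219.74 -192.01  -14.65] tilt [ 0.0036  0.0011 -1.    ] pos [490.39 275.16 220.36] yaw 57.22 q6 -0.698 op 0.1480411064985842
F [-0.48  0.54 -0.65] M [0.058 0.014 0.045] t 3.525
```

>>> {"name": "apply_moves", "arguments": {
  "moves": [
    {"jaw": 0,"offset": [-30,-26,-3],"rot": [0,0,0]},
    {"jaw": 0,"offset": [-45,-39,-3],"rot": [0,0,0]},
    {"jaw": 0,"offset": [-45,-39,-3],"rot": [0,0,0]},
    {"jaw": 0,"offset": [-45,-39,-3],"rot": [0,0,0]},
    {"jaw": 0,"offset": [-45,-39,-3],"rot": [0,0,0]}
  ]
}}

```text
time_s: 4.15
eef_pos: [0.5677, 0.0064, 0.2324]
eef_rot: [0.0, 0.282, 0.959, 0.0]
wrist_force: [-0.1, 0.3, -1.1]
opening: 0.151
grasp_force: 59.3
```

>>> {"name": "apply_moves", "arguments": {
  "moves": [
    {"jaw": 0,"offset": [-10,-9,0],"rot": [0,0,0]},
    {"jaw": 0,"offset": [0,0,0],"rot": [0,0,0]},
    {"jaw": 0,"offset": [0,0,0],"rot": [0,0,0]},
    {"jaw": 0,"offset": [0,0,0],"rot": [0,0,0]},
    {"jaw": 0,"offset": [0,0,0],"rot": [0,0,0]}
  ]
}}

```text
time_s: 4.78
eef_pos: [0.571, -0.0037, 0.2318]
eef_rot: [-0.0, 0.281, 0.96, 0.0]
wrist_force: [-1.0, 0.2, -0.4]
opening: 0.143
grasp_force: 59.3
```

```bash
python3 g.py 512 34.6 235 57.4
cat > j.py <<'E'
from h import *
o=ctrl.get_obs(); im,d=ctrl.camera("wrist"); W=cloud("wrist",d,o); save("j",im)
T=pose(o)
r=np.hypot(W[...,0]-.512,W[...,1]-.0346)
for lo,hi in((.098,.104),(.104,.110),(.09,.098),(.08,.09)):
    m=(r<.045)&(d>0)&(W[...,2]>lo)&(W[...,2]<hi)
    if m.sum()>10: 
        p=W[m][:,:2].astype(np.float32)*1000
        print(lo,m.sum(),cv2.minEnclosingCircle(p),cv2.fitEllipse(cv2.convexHull(p)), p.mean(0))
# lid in hand, tool frame
P=(W-T[:3,3])@T[:3,:3]
m=(d>0)&(np.hypot(P[...,0],P[...,1])<.04)&(P[...,2]>-.002)&(P[...,2]<.012)
p=P[m][:,:2].astype(np.float32)*1000
print("lid",m.sum(),cv2.minEnclosingCircle(p) if m.sum() else 0,np.median(P[m][:,2]))
E
python3 j.py
```

```text
offset now [70.35  0.31 -3.16] rotz -0.09 offset after rot [70.35  0.42 -3.16] tilt [-1.e-04  1.e-04 -1.e+00] pos [571.04  -3.65 231.83] yaw 57.31 q6 -1.214 op 0.14318062774643145
F [-0.97  0.18 -0.43] M [0.004 0.014 0.018] t 4.775
0.098 749 ((511.6160888671875, 33.06211853027344), 26.790740966796875) ((512.179931640625, 33.05773162841797), (48.65022659301758, 50.55449676513672), 126.31815338134766) [511.35757   33.525455]
0.104 585 ((511.15130615234375, 32.988441467285156), 21.21213150024414) ((510.9670715332031, 33.03828048706055), (39.53725814819336, 40.64411544799805), 96.0357437133789) [511.27777   33.440723]
0.09 813 ((511.8458251953125, 33.01479721069336), 27.12338638305664) ((511.8927001953125, 33.01807403564453), (53.83724594116211, 54.049137115478516), 165.7509002685547) [511.04297  33.61152]
lid 6283 ((2.059213876724243, 1.1839728355407715), 32.33574295043945) 0.004414998391438821
```

View pics/j.png

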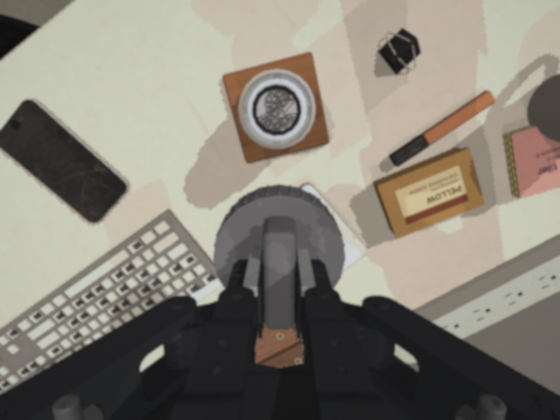

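```bash
cat > k.py <<'E'
from h import *
o=ctrl.get_obs(); im,d=ctrl.camera("wrist"); W=cloud("wrist",d,o); T=pose(o)
P=(W-T[:3,3])@T[:3,:3]*1000
m=(d>0)&(np.hypot(P[...,0]-2,P[...,1]-1)<30)&(abs(P[...,2]-4.4)<2.5)
p=P[m]; A=np.c_[p[:,:2],np.ones(len(p))]; c=np.linalg.lstsq(A,p[:,2],rcond=None)[0]; print("plane",c)
def circ(p):
    s=np.linalg.lstsq(np.c_[2*p,np.ones(len(p))],(p**2).sum(1),rcond=None)[0]; return s[:2],np.sqrt(s[2]+s[0]**2+s[1]**2)
m=(d>0)&(abs(P[...,2]-4.4)<2.5)&(np.hypot(P[...,0],P[...,1])<40)
h=cv2.convexHull(P[m][:,:2].astype(np.float32))[:,0]; h=h[(np.hypot(h[:,0]-2,h[:,1]-1)>30)&(h[:,0]>-5)]; print("lid",circ(h),len(h))
J=(np.array([511.6,33.0,0])-T[:3,3]*1000); print("jar tool xy",(T[:3,:3].T@J)[:2])
b=(d>0)&(np.hypot(P[...,0],P[...,1])<28)&(P[...,2]<-14)&(P[...,2]>-24)&(P[...,0]>5)&(abs(P[...,1])<10)
print("bar y",np.percentile(P[b][:,1],[2,98]),np.median(P[b][:,2]),P[b][:,0].max())
E
python3 k.py
```

```text
plane [-2.12257782e-03  9.69085835e-04  4.38082571e+00]
lid (array([1.37146713, 1.21607481]), np.float64(31.87366180175322)) 31
jar tool xy [69.97406419 -1.14624684]
bar y [-8.75010444  8.73555858] -19.715733199930227 24.4072816706939
```

The picture shows the jar mouth at (276,108) and the lid gripped level at (278,250). Next I move the lid over the mouth and lower it.

>>> {"name": "apply_moves", "arguments": {
  "moves": [
    {"jaw": 0,"offset": [34.3,-1.1,0],"rot": [0,0,0]},
    {"jaw": 0,"offset": [34.3,-1.1,0],"rot": [0,0,0]},
    {"jaw": 0,"offset": [0,0,40],"rot": [0,0,0]},
    {"jaw": 0,"offset": [0,0,40],"rot": [0,0,0]},
    {"jaw": 0,"offset": [0,0,16],"rot": [0,0,0]}
  ]
}}

```text
time_s: 5.5
eef_pos: [0.5108, 0.031, 0.1337]
eef_rot: [-0.002, 0.282, 0.959, -0.0]
wrist_force: [0.4, 0.3, -0.1]
opening: 0.15
grasp_force: 59.3
```

```bash
python3 g.py 512.3 32.4 135 57.4
```

```text
offset now [-0.49  2.   -1.3 ] rotz -0.16 offset after rot [-0.5  2.  -1.3] tilt [-3.6e-03  6.0e-04 -1.0e+00] pos [510.8   30.98 133.7 ] yaw 57.24 q6 -1.171 op 0.14968257484212916
F [ 0.42  0.31 -0.09] M [ 0.034  0.014 -0.021] t 5.5
```

>>> {"name": "apply_moves", "arguments": {
  "moves": [
    {"jaw": 0,"offset": [0,0,0],"rot": [0,0,0]},
    {"jaw": 0,"offset": [0,0,0],"rot": [0,0,0]},
    {"jaw": 0,"offset": [0,0,0],"rot": [0,0,0]},
    {"jaw": 0,"offset": [0,0,0],"rot": [0,0,0]},
    {"jaw": 0,"offset": [0,0,0],"rot": [0,0,0]}
  ]
}}

```text
time_s: 6.12
eef_pos: [0.5126, 0.0305, 0.1362]
eef_rot: [0.0, 0.282, 0.959, 0.0]
wrist_force: [-0.1, -0.1, -1.6]
opening: 0.15
grasp_force: 59.3
```

```bash
python3 g.py 512.2 31.3 125 57.4
```

```text
offset now [ 0.78  0.48 11.21] rotz -0.18 offset after rot [ 0.78  0.48 11.21] tilt [ 7.e-04 -1.e-04 -1.e+00] pos [512.59  30.47 136.22] yaw 57.22 q6 -1.171 op 0.1497277923361518
F [-0.09 -0.08 -1.61] M [-0.004 -0.021 -0.015] t 6.125
```

>>> {"name": "apply_moves", "arguments": {
  "moves": [
    {"jaw": 0,"offset": [0.8,0.5,2],"rot": [0,0,0]},
    {"jaw": 0,"offset": [0,0,3],"rot": [0,0,0]},
    {"jaw": 0,"offset": [0,0,3],"rot": [0,0,0]},
    {"jaw": 0,"offset": [0,0,2],"rot": [0,0,0]},
    {"jaw": 0,"offset": [0,0,0],"rot": [0,0,0]}
  ]
}}

```text
time_s: 6.75
eef_pos: [0.5118, 0.0314, 0.1255]
eef_rot: [-0.0, 0.282, 0.959, -0.0]
wrist_force: [-0.2, -0.1, -1.4]
opening: 0.151
grasp_force: 59.3
```

>>> {"name": "apply_moves", "arguments": {
  "moves": [
    {"jaw": 0,"offset": [0,0,1],"rot": [0,0,0]},
    {"jaw": 0,"offset": [0,0,0.5],"rot": [0,0,0]},
    {"jaw": 0,"offset": [0,0,0],"rot": [0,0,0]},
    {"jaw": 0,"offset": [0,0,0],"rot": [0,0,0]},
    {"jaw": 0,"offset": [0,0,0],"rot": [0,0,0]}
  ]
}}

```text
time_s: 7.38
eef_pos: [0.512, 0.0314, 0.1243]
eef_rot: [0.0, 0.282, 0.959, -0.0]
wrist_force: [-0.1, 0.1, -0.4]
opening: 0.149
grasp_force: 59.3
```

```bash
python3 g.py 512.2 31.3 125 57.4
```

```text
offset now [-0.23  0.06 -0.67] rotz -0.18 offset after rot [-0.23  0.06 -0.67] tilt [ 1.e-04 -0.e+00 -1.e+00] pos [511.98  31.38 124.33] yaw 57.22 q6 -1.169 op 0.14865670344534573
F [-0.1   0.06 -0.45] M [ 0.004 -0.082 -0.004] t 7.375
```

>>> {"name": "apply_moves", "arguments": {
  "moves": [
    {"jaw": 0,"offset": [0,0,0.5],"rot": [0,0,0]},
    {"jaw": 0,"offset": [0,0,0.5],"rot": [0,0,0]},
    {"jaw": 0,"offset": [0,0,0.5],"rot": [0,0,0]},
    {"jaw": 0,"offset": [0,0,0],"rot": [0,0,0]},
    {"jaw": 0,"offset": [0,0,0],"rot": [0,0,0]}
  ]
}}

```text
time_s: 8.0
eef_pos: [0.512, 0.0314, 0.1228]
eef_rot: [0.0, 0.282, 0.959, 0.0]
wrist_force: [-0.5, 0.3, -1.3]
opening: 0.146
grasp_force: 59.3
```

>>> {"name": "apply_moves", "arguments": {
  "moves": [
    {"jaw": 0,"offset": [0,0,0.5],"rot": [0,0,0]},
    {"jaw": 0,"offset": [0,0,0.5],"rot": [0,0,0]},
    {"jaw": 0,"offset": [0,0,0],"rot": [0,0,0]},
    {"jaw": 0,"offset": [0,0,0],"rot": [0,0,0]},
    {"jaw": 0,"offset": [0,0,0],"rot": [0,0,0]}
  ]
}}

```text
time_s: 8.62
eef_pos: [0.512, 0.0314, 0.1218]
eef_rot: [0.0, 0.282, 0.959, -0.0]
wrist_force: [-0.1, 0.1, -1.3]
opening: 0.148
grasp_force: 59.3
```

```bash
python3 g.py 512.2 31.3 125 57.4
```

```text
offset now [-0.22  0.05 -3.19] rotz -0.18 offset after rot [-0.22  0.05 -3.19] tilt [ 0. -0. -1.] pos [511.99  31.37 121.81] yaw 57.22 q6 -1.169 op 0.14835264766786938
F [-0.09  0.13 -1.25] M [-0.009 -0.026 -0.009] t 8.625
```

>>> {"name": "apply_moves", "arguments": {
  "moves": [
    {"jaw": 0,"offset": [0,0,0.5],"rot": [0,0,0]},
    {"jaw": 0,"offset": [0,0,0.5],"rot": [0,0,0]},
    {"jaw": 0,"offset": [0,0,0.4],"rot": [0,0,0]},
    {"jaw": 0,"offset": [0,0,0],"rot": [0,0,0]},
    {"jaw": 0,"offset": [0,0,0],"rot": [0,0,0]}
  ]
}}

```text
time_s: 9.25
eef_pos: [0.512, 0.0314, 0.1204]
eef_rot: [-0.0, 0.282, 0.959, -0.0]
wrist_force: [-0.1, 0.1, -1.2]
opening: 0.146
grasp_force: 59.3
```

>>> {"name": "apply_moves", "arguments": {
  "moves": [
    {"jaw": 0,"offset": [0,0,0.5],"rot": [0,0,0]},
    {"jaw": 0,"offset": [0,0,0.5],"rot": [0,0,0]},
    {"jaw": 0,"offset": [0,0,0.2],"rot": [0,0,0]},
    {"jaw": 0,"offset": [0,0,0],"rot": [0,0,0]},
    {"jaw": 0,"offset": [0,0,0],"rot": [0,0,0]}
  ]
}}

```text
time_s: 9.88
eef_pos: [0.512, 0.0314, 0.1192]
eef_rot: [-0.0, 0.282, 0.959, 0.0]
wrist_force: [-0.8, -0.3, -1.4]
opening: 0.145
grasp_force: 59.3
```

```bash
python3 g.py 512.2 31.3 125 57.4
```

```text
offset now [-0.24  0.07 -5.82] rotz -0.19 offset after rot [-0.24  0.07 -5.82] tilt [-0.  0. -1.] pos [511.96  31.37 119.18] yaw 57.21 q6 -1.169 op 0.1449467015725506
F [-0.85 -0.3  -1.44] M [-0.049 -0.007 -0.052] t 9.875
```

>>> {"name": "apply_moves", "arguments": {
  "moves": [
    {"jaw": 0,"offset": [0,0,0.5],"rot": [0,0,0]},
    {"jaw": 0,"offset": [0,0,0.5],"rot": [0,0,0]},
    {"jaw": 0,"offset": [0,0,0],"rot": [0,0,0]},
    {"jaw": 0,"offset": [0,0,0],"rot": [0,0,0]},
    {"jaw": 0,"offset": [0,0,0],"rot": [0,0,0]}
  ]
}}

```text
time_s: 10.5
eef_pos: [0.512, 0.0314, 0.1182]
eef_rot: [0.0, 0.282, 0.959, -0.0]
wrist_force: [-0.1, 0.4, -1.0]
opening: 0.146
grasp_force: 59.3
```

>>> {"name": "apply_moves", "arguments": {
  "moves": [
    {"jaw": 0,"offset": [0,0,0.5],"rot": [0,0,0]},
    {"jaw": 0,"offset": [0,0,0.3],"rot": [0,0,0]},
    {"jaw": 0,"offset": [0,0,0],"rot": [0,0,0]},
    {"jaw": 0,"offset": [0,0,0],"rot": [0,0,0]},
    {"jaw": 0,"offset": [0,0,0],"rot": [0,0,0]}
  ]
}}

```text
time_s: 11.12
eef_pos: [0.512, 0.0313, 0.1174]
eef_rot: [0.0, 0.282, 0.959, -0.0]
wrist_force: [-0.8, -0.6, -1.5]
opening: 0.152
grasp_force: 59.3
```

```bash
python3 g.py 512.2 31.3 125 57.4
```

```text
offset now [-0.19  0.07 -7.58] rotz -0.18 offset after rot [-0.19  0.07 -7.58] tilt [ 1.e-04 -1.e-04 -1.e+00] pos [512.    31.34 117.42] yaw 57.22 q6 -1.169 op 0.15240650165428385
F [-0.79 -0.58 -1.52] M [ 0.023 -0.005 -0.073] t 11.125
```

>>> {"name": "apply_moves", "arguments": {
  "moves": [
    {"jaw": 0,"offset": [0,0,0.5],"rot": [0,0,0]},
    {"jaw": 0,"offset": [0,0,0.4],"rot": [0,0,0]},
    {"jaw": 0,"offset": [0,0,0],"rot": [0,0,0]},
    {"jaw": 0,"offset": [0,0,0],"rot": [0,0,0]},
    {"jaw": 0,"offset": [0,0,0],"rot": [0,0,0]}
  ]
}}

```text
time_s: 11.75
eef_pos: [0.512, 0.0314, 0.1165]
eef_rot: [0.0, 0.282, 0.959, -0.0]
wrist_force: [0.8, 0.2, -1.5]
opening: 0.148
grasp_force: 59.3
```

```bash
python3 g.py 512.2 31.3 125 57.4
```

```text
offset now [-0.23  0.08 -8.5 ] rotz -0.19 offset after rot [-0.23  0.08 -8.5 ] tilt [ 0. -0. -1.] pos [511.96  31.36 116.5 ] yaw 57.21 q6 -1.169 op 0.1477722294782416
F [ 0.76  0.19 -1.46] M [0.017 0.041 0.058] t 11.75
```

>>> {"name": "apply_moves", "arguments": {
  "moves": [
    {"jaw": 0,"offset": [0,0,0.4],"rot": [0,0,0]},
    {"jaw": 0,"offset": [0,0,0.4],"rot": [0,0,0]},
    {"jaw": 0,"offset": [0,0,0],"rot": [0,0,0]},
    {"jaw": 0,"offset": [0,0,0],"rot": [0,0,0]},
    {"jaw": 0,"offset": [0,0,0],"rot": [0,0,0]}
  ]
}}

```text
time_s: 12.38
eef_pos: [0.5119, 0.0314, 0.1157]
eef_rot: [-0.0, 0.282, 0.959, -0.0]
wrist_force: [0.2, -0.0, -0.7]
opening: 0.147
grasp_force: 59.3
```

```bash
python3 g.py 512.2 31.3 125 57.4
```

```text
offset now [-0.26  0.07 -9.32] rotz -0.18 offset after rot [-0.26  0.07 -9.32] tilt [-0.  0. -1.] pos [511.94  31.38 115.68] yaw 57.22 q6 -1.169 op 0.14748833821481944
F [ 0.18 -0.04 -0.71] M [-0.001  0.021  0.02 ] t 12.375
```

>>> {"name": "apply_moves", "arguments": {
  "moves": [
    {"jaw": 0,"offset": [0,0,0.4],"rot": [0,0,0]},
    {"jaw": 0,"offset": [0,0,0.4],"rot": [0,0,0]},
    {"jaw": 0,"offset": [0,0,0],"rot": [0,0,0]},
    {"jaw": 0,"offset": [0,0,0],"rot": [0,0,0]},
    {"jaw": 0,"offset": [0,0,0],"rot": [0,0,0]}
  ]
}}

```text
time_s: 13.0
eef_pos: [0.512, 0.0314, 0.1149]
eef_rot: [0.0, 0.282, 0.959, -0.0]
wrist_force: [-0.8, -0.3, -0.3]
opening: 0.146
grasp_force: 59.3
```

```bash
python3 g.py 512.2 31.3 125 57.4; python3 k.py | head -2
```

```text
offset now [ -0.23   0.07 -10.11] rotz -0.18 offset after rot [ -0.23   0.07 -10.11] tilt [ 0. -0. -1.] pos [511.97  31.37 114.89] yaw 57.22 q6 -1.169 op 0.14635453693621586
F [-0.76 -0.27 -0.32] M [ 0.055  0.024 -0.027] t 13.0
plane [-1.31351472e-03  1.49416971e-03  4.35322215e+00]
lid (array([1.44807053, 1.30124855]), np.float64(31.91049817980656)) 22
```

>>> {"name": "apply_moves", "arguments": {
  "moves": [
    {"jaw": 0,"offset": [0,0,0.4],"rot": [0,0,0]},
    {"jaw": 0,"offset": [0,0,0.4],"rot": [0,0,0]},
    {"jaw": 0,"offset": [0,0,0],"rot": [0,0,0]},
    {"jaw": 0,"offset": [0,0,0],"rot": [0,0,0]},
    {"jaw": 0,"offset": [0,0,0],"rot": [0,0,0]}
  ]
}}

```text
time_s: 13.68
eef_pos: [0.512, 0.0314, 0.1141]
eef_rot: [0.0, 0.282, 0.959, 0.0]
wrist_force: [-0.2, -0.5, -1.7]
opening: 0.149
grasp_force: 59.3
```

```bash
python3 g.py 512.2 31.3 125 57.4
```

```text
offset now [ -0.21   0.06 -10.9 ] rotz -0.19 offset after rot [ -0.21   0.06 -10.9 ] tilt [ 0. -0. -1.] pos [511.99  31.36 114.1 ] yaw 57.21 q6 -1.169 op 0.14896293331598331
F [-0.16 -0.51 -1.66] M [-0.026 -0.039 -0.053] t 13.675
```

>>> {"name": "apply_moves", "arguments": {
  "moves": [
    {"jaw": 0,"offset": [0,0,0.4],"rot": [0,0,0]},
    {"jaw": 0,"offset": [0,0,0.4],"rot": [0,0,0]},
    {"jaw": 0,"offset": [0,0,0],"rot": [0,0,0]},
    {"jaw": 0,"offset": [0,0,0],"rot": [0,0,0]},
    {"jaw": 0,"offset": [0,0,0],"rot": [0,0,0]}
  ]
}}

```text
time_s: 14.3
eef_pos: [0.512, 0.0314, 0.1133]
eef_rot: [0.0, 0.282, 0.959, -0.0]
wrist_force: [0.1, -0.1, -0.8]
opening: 0.149
grasp_force: 59.4
```

>>> {"name": "apply_moves", "arguments": {
  "moves": [
    {"jaw": 0,"offset": [0,0,0.3],"rot": [0,0,0]},
    {"jaw": 0,"offset": [0,0,0],"rot": [0,0,0]},
    {"jaw": 0,"offset": [0,0,0],"rot": [0,0,0]},
    {"jaw": 0,"offset": [0,0,0],"rot": [0,0,0]},
    {"jaw": 0,"offset": [0,0,0],"rot": [0,0,0]}
  ]
}}

```text
time_s: 14.92
eef_pos: [0.512, 0.0314, 0.113]
eef_rot: [0.0, 0.282, 0.959, 0.0]
wrist_force: [-0.1, 0.6, 0.5]
opening: 0.147
grasp_force: 59.5
```

```bash
python3 g.py 512.2 31.3 125 57.4
python3 - <<'E'
from h import *
im,d=ctrl.camera("scene"); K,T=c2w("scene")
c=np.linalg.inv(T)@[.512,.033,.1,1]; u=K@c[:3]/c[2]; print(u); u=u.astype(int)
save("s2",cv2.resize(im[u[1]-60:u[1]+60,u[0]-70:u[0]+70],None,fx=5,fy=5,interpolation=cv2.INTER_CUBIC))
E
```

```text
offset now [ -0.23   0.06 -11.98] rotz -0.18 offset after rot [ -0.23   0.06 -11.98] tilt [ 0.  0. -1.] pos [511.98  31.37 113.02] yaw 57.22 q6 -1.169 op 0.14711254708353447
F [-0.13  0.62  0.47] M [0.034 0.098 0.001] t 14.925
[321.05430569 173.36958626   1.        ]
```

View pics/s2.png

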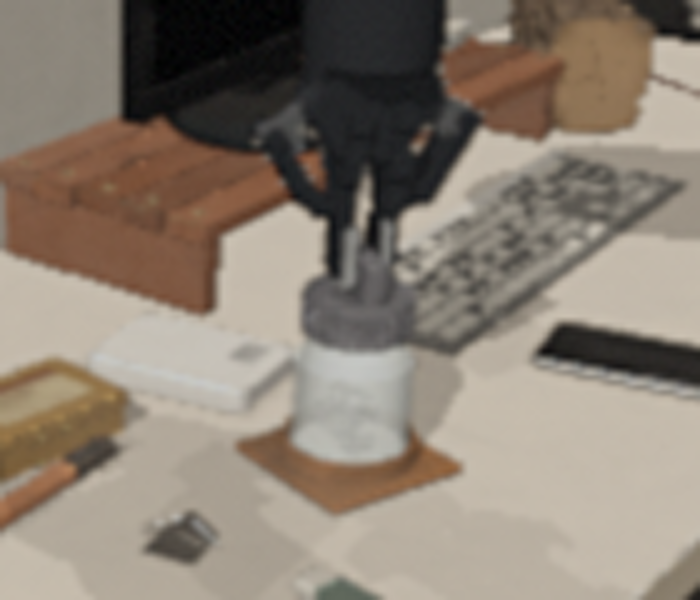

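The crop shows the lid over the neck at about (358,315), fully covering the threads. It slid straight to the seal at -17.5 mm without touching a thread, so the lugs happened to enter the narrow gap. To follow the procedure as asked, I will lift it clear, turn it 30° clockwise, set it on the threads and turn it back to feel the drop.

>>> {"name": "apply_moves", "arguments": {
  "moves": [
    {"jaw": 0,"offset": [0,0,-4],"rot": [0,0,0]},
    {"jaw": 0,"offset": [0,0,-6],"rot": [0,0,0]},
    {"jaw": 0,"offset": [0,-0.24,0],"rot": [0,0,10]},
    {"jaw": 0,"offset": [0,-0.24,0],"rot": [0,0,10]},
    {"jaw": 0,"offset": [0,-0.24,0],"rot": [0,0,10]}
  ]
}}

```text
time_s: 15.6
eef_pos: [0.5116, 0.0308, 0.1234]
eef_rot: [0.0, 0.523, 0.852, 0.0]
wrist_force: [0.1, 0.4, -0.2]
opening: 0.149
grasp_force: 59.3
```

>>> {"name": "apply_moves", "arguments": {
  "moves": [
    {"jaw": 0,"offset": [0,0,1],"rot": [0,0,0]},
    {"jaw": 0,"offset": [0,0,1],"rot": [0,0,0]},
    {"jaw": 0,"offset": [0,0,0],"rot": [0,0,0]},
    {"jaw": 0,"offset": [0,0,0],"rot": [0,0,0]},
    {"jaw": 0,"offset": [0,0,0],"rot": [0,0,0]}
  ]
}}

```text
time_s: 16.23
eef_pos: [0.5115, 0.0308, 0.121]
eef_rot: [-0.0, 0.521, 0.854, -0.0]
wrist_force: [-0.1, -0.5, 0.1]
opening: 0.147
grasp_force: 59.3
```

```bash
python3 g.py 512.2 31.3 125 57.4
```

```text
offset now [ 0.08  0.84 -3.99] rotz -30.16 offset after rot [-0.35  0.77 -3.99] tilt [-0. -0. -1.] pos [511.49  30.84 121.01] yaw 27.24 q6 -0.647 op 0.14728149825034265
F [-0.08 -0.5   0.1 ] M [ 0.003 -0.034 -0.001] t 16.225
```

>>> {"name": "apply_moves", "arguments": {
  "moves": [
    {"jaw": 0,"offset": [0,0,0.5],"rot": [0,0,0]},
    {"jaw": 0,"offset": [0,0,0.5],"rot": [0,0,0]},
    {"jaw": 0,"offset": [0,0,0.3],"rot": [0,0,0]},
    {"jaw": 0,"offset": [0,0,0],"rot": [0,0,0]},
    {"jaw": 0,"offset": [0,0,0],"rot": [0,0,0]}
  ]
}}

```text
time_s: 16.85
eef_pos: [0.5115, 0.0308, 0.1197]
eef_rot: [0.0, 0.521, 0.854, 0.0]
wrist_force: [-0.3, 0.2, -1.2]
opening: 0.15
grasp_force: 59.3
```

>>> {"name": "apply_moves", "arguments": {
  "moves": [
    {"jaw": 0,"offset": [0,0,0.5],"rot": [0,0,0]},
    {"jaw": 0,"offset": [0,0,0.3],"rot": [0,0,0]},
    {"jaw": 0,"offset": [0,0,0],"rot": [0,0,0]},
    {"jaw": 0,"offset": [0,0,0],"rot": [0,0,0]},
    {"jaw": 0,"offset": [0,0,0],"rot": [0,0,0]}
  ]
}}

```text
time_s: 17.48
eef_pos: [0.5116, 0.0308, 0.119]
eef_rot: [0.0, 0.521, 0.854, 0.0]
wrist_force: [0.5, 0.0, 1.8]
opening: 0.146
grasp_force: 59.6
```

```bash
python3 g.py 512.2 31.3 125 57.4
```

```text
offset now [ 0.18  0.71 -5.95] rotz -30.18 offset after rot [-0.21  0.7  -5.95] tilt [ 4.e-04 -1.e-04 -1.e+00] pos [511.65  30.82 119.05] yaw 27.22 q6 -0.647 op 0.14603062195881916
F [0.5  0.05 1.85] M [ 0.04  -0.073  0.022] t 17.475
```

>>> {"name": "apply_moves", "arguments": {
  "moves": [
    {"jaw": 0,"offset": [0,0.15,-0.2],"rot": [0,0,-6]},
    {"jaw": 0,"offset": [0,0.15,-0.3],"rot": [0,0,-6]},
    {"jaw": 0,"offset": [0,0.1,-0.2],"rot": [0,0,-4]},
    {"jaw": 0,"offset": [0,0,0],"rot": [0,0,0]},
    {"jaw": 0,"offset": [0,0,0],"rot": [0,0,0]}
  ]
}}

```text
time_s: 18.1
eef_pos: [0.5123, 0.031, 0.1201]
eef_rot: [0.0, 0.398, 0.918, 0.0]
wrist_force: [-0.4, 0.4, 6.6]
opening: 0.148
grasp_force: 60.1
```

```bash
python3 g.py 512.2 31.3 125 57.4
```

```text
offset now [ 0.27  0.19 -4.91] rotz -14.27 offset after rot [ 0.21  0.25 -4.91] tilt [ 1.e-03 -3.e-04 -1.e+00] pos [512.25  30.98 120.09] yaw 43.13 q6 -0.924 op 0.1481769806672009
F [-0.36  0.38  6.56] M [0.027 0.152 0.034] t 18.1
```

>>> {"name": "apply_moves", "arguments": {
  "moves": [
    {"jaw": 0,"offset": [0,0,-0.3],"rot": [0,0,0]},
    {"jaw": 0,"offset": [0,0.1,-0.27],"rot": [0,0,-4]},
    {"jaw": 0,"offset": [0,0.1,-0.27],"rot": [0,0,-4]},
    {"jaw": 0,"offset": [0,0,0],"rot": [0,0,0]},
    {"jaw": 0,"offset": [0,0,0],"rot": [0,0,0]}
  ]
}}

```text
time_s: 18.73
eef_pos: [0.5116, 0.0313, 0.12]
eef_rot: [-0.0, 0.333, 0.943, -0.0]
wrist_force: [1.1, -0.2, -0.3]
opening: 0.146
grasp_force: 59.3
```

```bash
python3 g.py 512.2 31.3 125 57.4
```

```text
offset now [-0.48  0.34 -5.02] rotz -6.28 offset after rot [-0.51  0.28 -5.02] tilt [-8.e-04  3.e-04 -1.e+00] pos [511.61  31.34 119.98] yaw 51.12 q6 -1.063 op 0.14568604660250625
F [ 1.05 -0.18 -0.34] M [ 0.142 -0.129 -0.015] t 18.725
```

>>> {"name": "apply_moves", "arguments": {
  "moves": [
    {"jaw": 0,"offset": [0,0,0.3],"rot": [0,0,0]},
    {"jaw": 0,"offset": [0,0,0.3],"rot": [0,0,0]},
    {"jaw": 0,"offset": [0,0,0],"rot": [0,0,0]},
    {"jaw": 0,"offset": [0,0,0],"rot": [0,0,0]},
    {"jaw": 0,"offset": [0,0,0],"rot": [0,0,0]}
  ]
}}

```text
time_s: 19.35
eef_pos: [0.5119, 0.0312, 0.1198]
eef_rot: [-0.0, 0.332, 0.943, 0.0]
wrist_force: [-0.8, 0.6, 0.9]
opening: 0.149
grasp_force: 59.4
```

```bash
python3 g.py 512.2 31.3 125 57.4
```

```text
offset now [-0.19  0.25 -5.18] rotz -6.19 offset after rot [-0.21  0.22 -5.18] tilt [-1.e-04  1.e-04 -1.e+00] pos [511.9   31.23 119.82] yaw 51.21 q6 -1.065 op 0.14858453592864987
F [-0.78  0.6   0.95] M [0.223 0.119 0.015] t 19.35
```

>>> {"name": "apply_moves", "arguments": {
  "moves": [
    {"jaw": 0,"offset": [0,0.05,0],"rot": [0,0,-2]},
    {"jaw": 0,"offset": [0,0.03,0],"rot": [0,0,-1]},
    {"jaw": 0,"offset": [0,0,0.3],"rot": [0,0,0]},
    {"jaw": 0,"offset": [0,0,0.3],"rot": [0,0,0]},
    {"jaw": 0,"offset": [0,0,0],"rot": [0,0,0]}
  ]
}}

```text
time_s: 19.98
eef_pos: [0.512, 0.0313, 0.1192]
eef_rot: [-0.0, 0.307, 0.952, -0.0]
wrist_force: [-0.3, 0.5, -1.2]
opening: 0.151
grasp_force: 59.3
```

```bash
python3 g.py 512.2 31.3 125 57.4
```

```text
offset now [-0.15  0.16 -5.81] rotz -3.19 offset after rot [-0.16  0.15 -5.81] tilt [-1.e-04 -0.e+00 -1.e+00] pos [511.98  31.26 119.19] yaw 54.21 q6 -1.117 op 0.15097402720846353
F [-0.25  0.49 -1.25] M [ 0.012 -0.004 -0.054] t 19.975
```

>>> {"name": "apply_moves", "arguments": {
  "moves": [
    {"jaw": 0,"offset": [0,0.03,0],"rot": [0,0,-1.3]},
    {"jaw": 0,"offset": [0,0,1.3],"rot": [0,0,0]},
    {"jaw": 0,"offset": [0,0,1.5],"rot": [0,0,0]},
    {"jaw": 0,"offset": [0,0,1.5],"rot": [0,0,0]},
    {"jaw": 0,"offset": [0,0,0],"rot": [0,0,0]}
  ]
}}

```text
time_s: 20.6
eef_pos: [0.5119, 0.0313, 0.1147]
eef_rot: [-0.0, 0.296, 0.955, -0.0]
wrist_force: [-0.6, -1.1, -1.3]
opening: 0.148
grasp_force: 59.3
```

>>> {"name": "apply_moves", "arguments": {
  "moves": [
    {"jaw": 0,"offset": [0,0,0.7],"rot": [0,0,0]},
    {"jaw": 0,"offset": [0,0,0.7],"rot": [0,0,0]},
    {"jaw": 0,"offset": [0,0,0.3],"rot": [0,0,0]},
    {"jaw": 0,"offset": [0,0,0],"rot": [0,0,0]},
    {"jaw": 0,"offset": [0,0,0],"rot": [0,0,0]}
  ]
}}

```text
time_s: 21.22
eef_pos: [0.5121, 0.0313, 0.1133]
eef_rot: [0.0, 0.296, 0.955, -0.0]
wrist_force: [0.5, -0.8, 0.5]
opening: 0.15
grasp_force: 59.3
```

```bash
python3 g.py 512.2 31.3 125 57.4
```

```text
offset now [ -0.09   0.1  -11.7 ] rotz -1.88 offset after rot [ -0.09   0.1  -11.7 ] tilt [ 1.e-04 -1.e-04 -1.e+00] pos [512.07  31.27 113.3 ] yaw 55.52 q6 -1.14 op 0.15040863867167256
F [ 0.52 -0.78  0.46] M [0.009 0.027 0.018] t 21.225
```

>>> {"name": "apply_moves", "arguments": {
  "moves": [
    {"jaw": 0,"offset": [0,-0.12,0.25],"rot": [0,0,5]},
    {"jaw": 0,"offset": [0,-0.12,0.25],"rot": [0,0,5]},
    {"jaw": 0,"offset": [0,-0.12,0.25],"rot": [0,0,5]},
    {"jaw": 0,"offset": [0,0,0],"rot": [0,0,0]},
    {"jaw": 0,"offset": [0,0,0],"rot": [0,0,0]}
  ]
}}

```text
time_s: 21.85
eef_pos: [0.5122, 0.0309, 0.1128]
eef_rot: [0.0, 0.418, 0.909, 0.0]
wrist_force: [-0.6, -0.2, 1.4]
opening: 0.15
grasp_force: 59.6
```

```bash
python3 g.py 512.2 31.3 125 57.4
```

```text
offset now [  0.23   0.27 -12.22] rotz -16.79 offset after rot [  0.14   0.33 -12.22] tilt [ 8.e-04 -1.e-04 -1.e+00] pos [512.15  30.95 112.78] yaw 40.61 q6 -0.88 op 0.1503299179348726
F [-0.59 -0.21  1.36] M [ 0.054 -0.144  0.009] t 21.85
```

>>> {"name": "apply_moves", "arguments": {
  "moves": [
    {"jaw": 0,"offset": [0,-0.12,0.25],"rot": [0,0,5]},
    {"jaw": 0,"offset": [0,-0.12,0.25],"rot": [0,0,5]},
    {"jaw": 0,"offset": [0,-0.12,0.25],"rot": [0,0,5]},
    {"jaw": 0,"offset": [0,0,0],"rot": [0,0,0]},
    {"jaw": 0,"offset": [0,0,0],"rot": [0,0,0]}
  ]
}}

```text
time_s: 22.48
eef_pos: [0.5119, 0.0307, 0.1121]
eef_rot: [0.0, 0.533, 0.846, 0.0]
wrist_force: [0.6, 0.4, 4.4]
opening: 0.15
grasp_force: 60.0
```

```bash
python3 g.py 512.2 31.3 125 57.4
```

```text
offset now [  0.42   0.51 -12.87] rotz -31.77 offset after rot [  0.09   0.66 -12.87] tilt [ 1.e-03 -2.e-04 -1.e+00] pos [511.93  30.69 112.13] yaw 25.63 q6 -0.619 op 0.15029840685609416
F [0.56 0.4  4.36] M [-0.024 -0.073 -0.023] t 22.475
```

>>> {"name": "apply_moves", "arguments": {
  "moves": [
    {"jaw": 0,"offset": [0,-0.12,0.25],"rot": [0,0,5]},
    {"jaw": 0,"offset": [0,-0.12,0.25],"rot": [0,0,5]},
    {"jaw": 0,"offset": [0,-0.12,0.25],"rot": [0,0,5]},
    {"jaw": 0,"offset": [0,0,0],"rot": [0,0,0]},
    {"jaw": 0,"offset": [0,0,0],"rot": [0,0,0]}
  ]
}}

```text
time_s: 23.1
eef_pos: [0.5117, 0.0306, 0.1116]
eef_rot: [0.0, 0.639, 0.769, 0.0]
wrist_force: [-0.1, -1.1, 7.1]
opening: 0.149
grasp_force: 60.3
```

```bash
python3 g.py 512.2 31.3 125 57.4
```

```text
offset now [  0.61   0.66 -13.42] rotz -46.79 offset after rot [ -0.07   0.9  -13.42] tilt [ 1.1e-03 -2.0e-04 -1.0e+00] pos [511.67  30.58 111.58] yaw 10.61 q6 -0.357 op 0.14947112401107232
F [-0.08 -1.13  7.06] M [-0.035  0.025 -0.096] t 23.1
```

>>> {"name": "apply_moves", "arguments": {
  "moves": [
    {"jaw": 0,"offset": [0,-0.12,0.25],"rot": [0,0,5]},
    {"jaw": 0,"offset": [0,-0.12,0.2],"rot": [0,0,5]},
    {"jaw": 0,"offset": [0,0,0],"rot": [0,0,0]},
    {"jaw": 0,"offset": [0,0,0],"rot": [0,0,0]},
    {"jaw": 0,"offset": [0,0,0],"rot": [0,0,0]}
  ]
}}

```text
time_s: 23.72
eef_pos: [0.5114, 0.0305, 0.1112]
eef_rot: [0.0, 0.703, 0.711, 0.0]
wrist_force: [-1.0, 0.2, 6.6]
opening: 0.148
grasp_force: 60.3
```

```bash
python3 g.py 512.2 31.3 125 57.4
```

```text
offset now [  0.75   0.8  -13.84] rotz -56.79 offset after rot [ -0.25   1.07 -13.84] tilt [ 1.1e-03 -2.0e-04 -1.0e+00] pos [511.43  30.53 111.16] yaw 0.61 q6 -0.183 op 0.14809907643666934
F [-1.03  0.19  6.57] M [-0.015  0.038 -0.059] t 23.725
```

>>> {"name": "apply_moves", "arguments": {
  "moves": [
    {"jaw": 0,"offset": [0,-0.1,0.2],"rot": [0,0,4]},
    {"jaw": 0,"offset": [0,-0.1,0.1],"rot": [0,0,4]},
    {"jaw": 0,"offset": [0,0,0],"rot": [0,0,0]},
    {"jaw": 0,"offset": [0,0,0],"rot": [0,0,0]},
    {"jaw": 0,"offset": [0,0,0],"rot": [0,0,0]}
  ]
}}

```text
time_s: 24.35
eef_pos: [0.5113, 0.0305, 0.111]
eef_rot: [0.001, 0.751, 0.66, 0.0]
wrist_force: [-0.5, -0.7, 6.9]
opening: 0.148
grasp_force: 60.5
```

```bash
python3 g.py 512.2 31.3 125 57.4
```

```text
offset now [  0.92   0.77 -13.98] rotz -64.79 offset after rot [ -0.31   1.16 -13.98] tilt [ 1.3e-03 -4.0e-04 -1.0e+00] pos [511.34  30.48 111.02] yaw -7.39 q6 -0.043 op 0.14819957493561287
F [-0.47 -0.67  6.93] M [-0.02   0.083 -0.085] t 24.35
```

>>> {"name": "apply_moves", "arguments": {
  "moves": [
    {"jaw": 0,"offset": [0,-0.07,0.1],"rot": [0,0,3]},
    {"jaw": 0,"offset": [0,-0.07,0],"rot": [0,0,3]},
    {"jaw": 0,"offset": [0,0,0],"rot": [0,0,0]},
    {"jaw": 0,"offset": [0,0,0],"rot": [0,0,0]},
    {"jaw": 0,"offset": [0,0,0],"rot": [0,0,0]}
  ]
}}

```text
time_s: 24.98
eef_pos: [0.5113, 0.0305, 0.111]
eef_rot: [0.001, 0.785, 0.62, 0.0]
wrist_force: [-1.0, 0.5, 7.3]
opening: 0.15
grasp_force: 60.5
```

```bash
python3 g.py 512.2 31.3 125 57.4
```

```text
offset now [  0.97   0.7  -14.  ] rotz -70.78 offset after rot [ -0.34   1.15 -14.  ] tilt [ 1.5e-03 -4.0e-04 -1.0e+00] pos [511.31  30.51 111.  ] yaw -13.38 q6 0.061 op 0.14958355746821536
F [-1.    0.49  7.27] M [-0.037  0.117 -0.023] t 24.975
```

>>> {"name": "apply_moves", "arguments": {
  "moves": [
    {"jaw": 0,"offset": [0,-0.05,0],"rot": [0,0,2]},
    {"jaw": 0,"offset": [0,-0.05,0],"rot": [0,0,2]},
    {"jaw": 0,"offset": [0,0,0],"rot": [0,0,0]},
    {"jaw": 0,"offset": [0,0,0],"rot": [0,0,0]},
    {"jaw": 0,"offset": [0,0,0],"rot": [0,0,0]}
  ]
}}

```text
time_s: 25.6
eef_pos: [0.5108, 0.0306, 0.1109]
eef_rot: [0.0, 0.806, 0.592, 0.0]
wrist_force: [-2.2, 0.1, 8.3]
opening: 0.148
grasp_force: 60.7
```

```bash
python3 g.py 512.2 31.3 125 57.4
```

```text
offset now [  1.05   1.13 -14.05] rotz -74.75 offset after rot [ -0.81   1.31 -14.05] tilt [ 6.e-04 -3.e-04 -1.e+00] pos [510.81  30.63 110.95] yaw -17.35 q6 0.131 op 0.14822012356043868
F [-2.24  0.11  8.32] M [-0.013  0.363  0.118] t 25.6
```

>>> {"name": "apply_moves", "arguments": {
  "moves": [
    {"jaw": 0,"offset": [0,-0.04,0],"rot": [0,0,1.5]},
    {"jaw": 0,"offset": [0,-0.04,0],"rot": [0,0,1.5]},
    {"jaw": 0,"offset": [0,0,0],"rot": [0,0,0]},
    {"jaw": 0,"offset": [0,0,0],"rot": [0,0,0]},
    {"jaw": 0,"offset": [0,0,0],"rot": [0,0,0]}
  ]
}}

```text
time_s: 26.22
eef_pos: [0.5104, 0.0308, 0.1109]
eef_rot: [0.0, 0.82, 0.572, -0.0]
wrist_force: [-3.4, 1.3, 9.9]
opening: 0.151
grasp_force: 61.6
```

```bash
python3 g.py 512.2 31.3 125 57.4
```

```text
offset now [  1.07   1.53 -14.1 ] rotz -77.66 offset after rot [ -1.27   1.37 -14.1 ] tilt [-2.e-04 -5.e-04 -1.e+00] pos [510.39  30.82 110.9 ] yaw -20.26 q6 0.182 op 0.15131029729210696
F [-3.35  1.28  9.92] M [0.115 0.567 0.735] t 26.225
```

>>> {"name": "apply_moves", "arguments": {
  "moves": [
    {"jaw": 0,"offset": [0,0,0],"rot": [0,0,-0.6]},
    {"jaw": 0,"offset": [0,0,-0.3],"rot": [0,0,0]},
    {"jaw": 0,"offset": [0,0,0],"rot": [0,0,0]},
    {"jaw": 0,"offset": [0,0,0],"rot": [0,0,0]},
    {"jaw": 0,"offset": [0,0,0],"rot": [0,0,0]}
  ]
}}

```text
time_s: 26.85
eef_pos: [0.5104, 0.0308, 0.111]
eef_rot: [0.0, 0.818, 0.576, -0.0]
wrist_force: [-2.1, 1.2, 9.4]
opening: 0.146
grasp_force: 60.7
```

```bash
python3 g.py 512.2 31.3 125 57.4
```

```text
offset now [  1.04   1.54 -14.03] rotz -77.1 offset after rot [ -1.27   1.36 -14.03] tilt [-1.e-04 -3.e-04 -1.e+00] pos [510.39  30.84 110.97] yaw -19.7 q6 0.172 op 0.1462179158077053
F [-2.14  1.2   9.38] M [0.106 0.397 0.551] t 26.85
```

>>> {"name": "apply_moves", "arguments": {
  "moves": [
    {"jaw": 0,"offset": [0,0,-0.2],"rot": [0,0,-1.2]},
    {"jaw": 0,"offset": [0,0,0],"rot": [0,0,0]},
    {"jaw": 0,"offset": [0,0,0],"rot": [0,0,0]},
    {"jaw": 0,"offset": [0,0,0],"rot": [0,0,0]},
    {"jaw": 0,"offset": [0,0,0],"rot": [0,0,0]}
  ]
}}

```text
time_s: 27.48
eef_pos: [0.5104, 0.0308, 0.111]
eef_rot: [-0.0, 0.812, 0.584, -0.0]
wrist_force: [-1.5, 0.6, 7.2]
opening: 0.151
grasp_force: 60.4
```

```bash
python3 g.py 512.2 31.3 125 57.4
```

```text
offset now [  1.02   1.58 -13.98] rotz -75.95 offset after rot [ -1.28   1.38 -13.98] tilt [-2.e-04  0.e+00 -1.e+00] pos [510.38  30.83 111.02] yaw -18.55 q6 0.152 op 0.15149356925068785
F [-1.47  0.63  7.21] M [0.086 0.287 0.231] t 27.475
```

Home: the height is level and the stop was felt. Next I let go and rise.

>>> {"name": "apply_moves", "arguments": {
  "moves": [
    {"jaw": 0.1,"offset": [0,0,0],"rot": [0,0,-0.5]},
    {"jaw": 0.3,"offset": [0,0,0],"rot": [0,0,0]},
    {"jaw": 0.5,"offset": [0,0,0],"rot": [0,0,0]},
    {"jaw": 0.5,"offset": [0,0,0],"rot": [0,0,0]},
    {"jaw": 0.5,"offset": [0,0,0],"rot": [0,0,0]}
  ]
}}

```text
time_s: 28.1
eef_pos: [0.5103, 0.0307, 0.1104]
eef_rot: [-0.0, 0.81, 0.587, -0.0]
wrist_force: [-0.6, -0.8, 0.8]
opening: 0.501
grasp_force: 0.0
```

>>> {"name": "apply_moves", "arguments": {
  "moves": [
    {"jaw": 0.5,"offset": [0,0,-15],"rot": [0,0,0]},
    {"jaw": 0.5,"offset": [0,0,-30],"rot": [0,0,0]},
    {"jaw": 0.5,"offset": [0,0,-40],"rot": [0,0,0]},
    {"jaw": 0.5,"offset": [-25,0,-30],"rot": [0,0,0]},
    {"jaw": 0.5,"offset": [0,0,0],"rot": [0,0,0]}
  ]
}}

```text
time_s: 28.72
eef_pos: [0.5044, 0.0057, 0.2295]
eef_rot: [0.003, 0.81, 0.586, 0.002]
wrist_force: [-0.7, 0.0, 0.2]
opening: 0.499
grasp_force: 0.0
```

Run:
```python
from h import *
o=ctrl.get_obs(); im,d=ctrl.camera("wrist"); W=cloud("wrist",d,o)*1000; save("fin",im)
r=np.hypot(W[...,0]-511.6,W[...,1]-33)
m=(r<36)&(W[...,2]>95)
print(o["eef_pos"],np.histogram(W[m][:,2],np.arange(95,140,2)))
k=m&(abs(W[...,2]-106.6)<3)&(r<30); p=W[k]; A=np.c_[p[:,:2]-[511.6,33],np.ones(len(p))]; print("skirt top",np.linalg.lstsq(A,p[:,2],rcond=None)[0])
b=m&(W[...,2]>125); print("bar",np.median(W[b][:,2]),cv2.minAreaRect(W[b][:,:2].astype(np.float32)))
```

```text
[0.5043771  0.00573254 0.22953731] (array([   4,    7,    8,   10,   29, 1845, 1874,    4,    8,    7,    0,
          2,    2,   11,    1,    2,   41,  436,  641,    7,    0,    0]), array([ 95,  97,  99, 101, 103, 105, 107, 109, 111, 113, 115, 117, 119,
       121, 123, 125, 127, 129, 131, 133, 135, 137, 139]))
skirt top [-1.20886220e-04  5.85034381e-04  1.07022582e+02]
bar 309.290588283978 ((510.7209167480469, 21.6572208404541), (57.228214263916016, 53.39741516113281), 35.755088806152344)
```

View pics/fin.png

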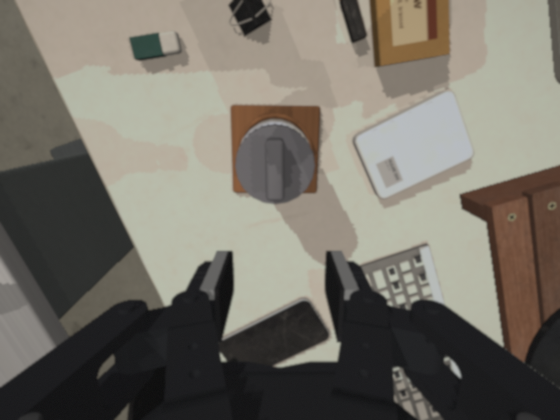

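The final picture shows the lid level on the jar at (276,160). Its skirt top is at 107.0 mm, where 106.6 mm means home and 109.2 mm would mean unscrewed, and the gripper is clear.

```bash
python3 -c "
from bench import ctrl
print(ctrl.hand_in())"
```

```text
the job is handed in; nothing more can be done
None
```

The lid farthest to the robot's right is screwed home on the jar, level and released, with nothing else on the desk touched, and the job is handed in; the closing torque briefly read 0.74 N m at the final stop, just over the 0.7 N m forcing mark, before I eased it back.

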